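Seat a brass bush in the V-block jig and hold it down

ROBOT

A 6-joint arm with a two-finger parallel gripper is mounted at the origin on the work surface; the furniture and walls round the work are solid. World frame = base frame: x ahead of the robot, y to its left, z up, the work surface at z = 0. Lengths are in mm, angles in rad, forces in N, time in s.
With the tool pointing down it reaches from about 350 to 875 mm from the base axis. Payload 4.2 kg.
Tool frame: the origin (TCP) lies midway between the tips of the shut fingers; the grasp point (between the pads) lies 19 mm behind it (arm.tcp_to_grasp is the distance from the TCP to the grasp point, in mm); z points along the fingers, y is the line along which they close (so a half turn about z gives the same grasp; the last joint's range is limited). The gripper opens to 85 mm and grips with 20 to 120 N. Pads are 22 mm wide; open, the fingers measure 114 mm over their backs; the gripper's body (76 mm by 85 mm) begins 54 mm behind the grasp point. The pads swing forward as they close: fully open they stand 13 mm farther back than shut.
Start: joints at [1.53, 0.385, 0.008, 0, -1.194, -0.259], TCP at [184.548, 597.111, 231.312] pointing down, gripper open.
Joint ranges: [-3.14, 3.14], [-1.21, 2.06], [-1.07, 1.41], [-3.16, 2.05], [-2.99, -0.16], [-3.1, 3.1]. Speed limits (rad/s): [2.79, 2.79, 3.14, 3.14, 3.14, 3.14].

INTERFACE

Orientations are given as a unit quaternion [x, y, z, w].
In Python, from bench import arm, imaging, job, models gives the robot as it stands.
- The arm moves only by the tool arm_command, never from a script. Its argument "rows" is a list of rows, each an object with "grip": the opening, from 0 (shut) to 1 (fully open); "linear": the shift along the tool's x, y, z in mm, a list of three; "rot": the turn, a rotation vector about the tool's x, y, z in rad, a list of three. In form: [{"grip": grip, "linear": [tx, ty, tz], "rot": [rx, ry, rz]}, ...]. A call has 1 to 10 rows; each row is the pose to reach, as a shift and turn from the pose commanded when the call began, along the tool's axes at that moment; what a row does not reach only later rows make up. A row lasts 1/8 s, in which the tool goes at most 62.5 mm and 10.7 degrees, less where a joint would pass 70% of its speed; a pose out of reach is approached as far as the arm can. A call with a gripper value outside its range is refused whole. The fingers move at their own pace and stop on an object; the grip force is fixed at half the most. Time passes only in rows, so rows that repeat a pose let the fingers close. It gives the time, the measured TCP pose, the force, the opening and the grip force at its end, in the units of the state.
- arm.read_state(): the state, without advancing time (a new reading comes with each control period).
- imaging.get_image(name): name is "side" or "top"; returns a dict with "frame" (480x640x3 uint8, red, green, blue), "fx", "fy", "cx", "cy" (pixels), "k1" (the pictures are not rectified: a ray, as slopes to the right and down, at radius r is drawn at 1 + k1 r^2 times it, then the intrinsics apply), "extrinsics" (4x4, takes a point from world to camera coordinates). Camera axes: x right, y down, z forward; pixel columns grow to the right and rows downward; lengths in mm; the calibration is good to about 2 mm. A picture is of the moment at which its call begins. There is no depth.
- job.job_done(): hands the job in; it is judged then, once.
Trained networks look in a picture, given as the dict that the camera call returned (one of the last four; its "shot" number tells which), for a name from the list of things; names that differ only in an ending like _2 or _b are one class to them, and where a whole thing is asked for, a point or a joint stands for the part that bears it (a point fixed in the world has none). Each returns a list of dicts, best first, with "score" (0 to 1); they miss things now and then, are a little off and sometimes report something else, mostly with a low value. They report only what shows in the picture. A call takes as long as a camera call. They do not tell look-alikes from the thing itself.
- models.spot_in(picture, query): "rect" ([left, top, right, bottom] in pixels, round what is visible of it).
- models.tip_of(picture, query): "pixel" ([column, row] in pixels: a listed point, or the origin of a listed thing).
The state is a dict: "clock": time; "joints": joint angles; "joint_vel": joint speeds; "joint_efforts": joint torques, N m; "position": TCP position; "ee_rot": TCP orientation; "contact_force": force on the tool from outside, world axes, zero at the start; "wrist_torque": the same for the moment, N m; "gripper_width": finger opening in mm; "grasp_force": force on a finger pad.
Only numpy, scipy, OpenCV 4.12 (cv2) and the standard library are available. Lean on these libraries where they do the work, as an engineer would, in place of code of your own. Each camera call takes 0.05 s, during which the arm holds its last target. There are 200 camera calls.

TASK

Pick up the brass bush lying on the bench, lay it lengthwise in the groove of the V-block on the blue jig so that it rests on both faces of the groove with its end up against the jig's end stop, and press it firmly down into the groove. Finish while holding it pressed there (a push of about 15 to 25 N); leave the other things on the bench where they are.

Things in the scene. Friction and masses are not known exactly. Their poses are not given: they have to be found in the camera images.
- bush: brass bush, a plain cylinder 42 mm in diameter and 64 mm long with a recess of 28 mm in each end, about 0.35 kg, loose, lying on its side on the bench (it can roll). Origin at its middle, on its axis; its own x axis runs along the cylinder's axis; either end may face the stop.
- jig: fixed jig: blue base plate 150 x 76 x 10 mm on the bench, carrying a grey V-block and a dark end stop (34 mm wide, top 76 mm above the bench). Origin on the bench below the V-block's middle; x along the groove towards the stop, y across it, z up. Stop face at x = +36 mm. A bush seated on both faces and touching the stop has its middle at x = +4, y = 0, z = 59.5 mm
- vee: grey steel V-block fixed on the jig, axes as the jig's: 60 mm long (x), 44 mm wide (y), 36 mm high, its top 46 mm above the bench; a 90 degree groove 32 mm wide at the top runs through it along x. The axis of a seated bush lies 13.5 mm above its top. Origin at the middle of its underside, 10 mm above the bench
- can: bystander: open tin can with electrode stubs, 73 mm across, 148 mm high with the stubs; origin at the middle of its underside
- round_bar: bystander: grey round steel bar standing upright, 28 mm across, 78 mm high; origin at the middle of its underside
- nut: bystander: hex nut lying flat, 27 x 31 x 14 mm; origin at the middle of its underside
- bolt: bystander: hex bolt lying, 59 mm long, 25 mm high; origin at the middle of its underside
- spacer: bystander: machined steel block 35 x 50 x 36 mm; origin at the middle of its underside
Mind the look-alikes: they are no part of the job. There is more than one size of the bush; the one meant has the size given above.

How it is judged:
By the outcome, as a careful person would: the job done as asked, in the order asked, and still so for the second after the job is handed in, while the arm keeps its last pose, push and grip.
It also fails if it takes over 48 s, if anything falls off the work surface, if the arm or the gripper's body presses on something with over 40 N, if the wrist force passes 120 N, or if a joint passes its speed limit or range.

## Working session

There is one attempt and no reset: what is moved stays moved. The work goes in short steps, Python scripts to look and compute and a tool call to move; the robot and the scene stay as the last step left them, time stands still between calls to the robot, and variables do not carry over. Pictures are saved under pics/ and viewed, at most 10 in all, crops included, and the job is handed in when it is done.

Besides the shell and the picture viewer there is one more tool, called after "Call:" as name(argument=value, ...) on one line, values as JSON. arm_command: Moves the arm, as the interface text tells. Its arguments: {"type":"object","properties":{"rows":{"type":"array"}},"required":["rows"]}

```bash
mkdir -p pics; cat > h.py <<'E'
import numpy as np, cv2
from bench import arm, imaging, job, models
from scipy.spatial.transform import Rotation as R
def undist(p,uv):
    d=(np.array(uv,float)-[p['cx'],p['cy']])/[p['fx'],p['fy']]
    s=d.copy()
    for _ in range(20): s=d/(1+p['k1']*(s@s))
    return s
def onz(p,uv,z):
    E=np.array(p['extrinsics']);s=undist(p,uv)
    d=E[:3,:3].T@np.array([s[0],s[1],1]);c=-E[:3,:3].T@E[:3,3]
    return c+d*(z-c[2])/d[2]
def proj(p,X):
    E=np.array(p['extrinsics']);c=E[:3,:3]@np.array(X,float)+E[:3,3]
    s=c[:2]/c[2];s=s*(1+p['k1']*(s@s));return s*[p['fx'],p['fy']]+[p['cx'],p['cy']]
def save(p,n): cv2.imwrite('pics/'+n,p['frame'][:,:,::-1])
E
python3 - <<'E'
from h import *
for n in('top','side'):
    p=imaging.get_image(n);save(p,n+'0.png')
    E=np.array(p['extrinsics']);print(n,(-E[:3,:3].T@E[:3,3]).round())
    for q in('bush','jig','vee'):
        print(q,[(np.round(d['rect']),round(d['score'],2)) for d in models.spot_in(p,q)][:4],[(np.round(d['pixel']),round(d['score'],2),onz(p,d['pixel'],{'bush':21,'jig':0,'vee':10}[q]).round()) for d in models.tip_of(p,q)][:4])
s=arm.read_state();print(s['ee_rot'],s['position'],s['gripper_width'])
E
```

```text
top [ 329.  -37. 1354.]
bush [(array([314., 227., 353., 264.]), 0.87), (array([361., 255., 390., 281.]), 0.61), (array([246., 206., 291., 266.]), 0.56)] [(array([333., 245.]), 0.91, array([554., -84.,  21.])), (array([375., 270.]), 0.57, array([ 486., -195.,   21.]))]
jig [(array([248., 207., 289., 268.]), 0.84)] [(array([263., 242.]), 0.76, array([566., 106.,   0.]))]
vee [(array([257., 227., 282., 251.]), 0.92)] [(array([269., 242.]), 0.7, array([563.,  89.,  10.]))]
side [1342. -281.  720.]
bush [(array([224., 247., 260., 274.]), 0.91), (array([275., 246., 323., 281.]), 0.59)] [(array([298., 263.]), 0.95, array([547., -83.,  21.])), (array([242., 258.]), 0.87, array([ 491., -196.,   21.]))]
jig [(array([357., 233., 396., 284.]), 0.69)] [(array([374., 258.]), 0.58, array([561.,  91.,   0.])), (array([377., 254.]), 0.41, array([549., 102.,   0.]))]
vee [(array([368., 234., 385., 264.]), 0.56)] [(array([378., 257.]), 0.65, array([571.,  96.,  10.]))]
[ 9.88786014e-01 -1.49339274e-01 -2.14085742e-06 -2.60413562e-05] [184.5357523  597.11281647 231.34513478] 85.41656279159098
```

View pics/top0.png

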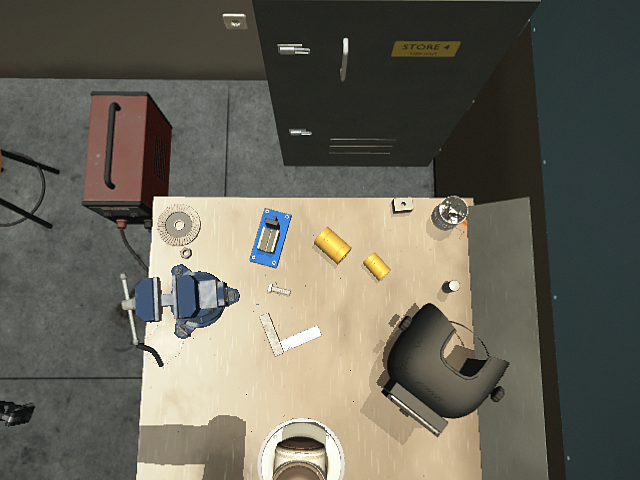

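View pics/side0.png

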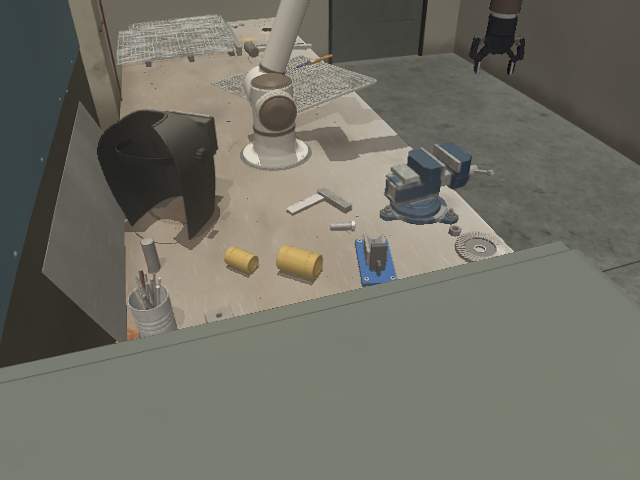

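The top view shows two brass bushes, at about (333,245) and (375,266). The jig is at (270,238), with its dark stop at the upper end (about (273,218)). Next I'll measure both sizes and the jig's yaw.

```bash
cat > m.py <<'E'
from h import *
def brass(p):
    hsv=cv2.cvtColor(p['frame'],cv2.COLOR_RGB2HSV)
    m=cv2.inRange(hsv,(18,140,60),(32,255,255))
    n,l,st,c=cv2.connectedComponentsWithStats(m)
    return [(l==i).astype(np.uint8) for i in range(1,n) if st[i,4]>120]
E
python3 - <<'E'
from m import *
p=imaging.get_image('top');print(p['fx'])
for m in brass(p):
    c=cv2.findContours(m,0,1)[0][0][:,0]
    for z in(21,15):
        w=np.array([onz(p,u,z)[:2] for u in c]).astype(np.float32)
        print(c.mean(0),z,cv2.minAreaRect(w),)
hsv=cv2.cvtColor(p['frame'],cv2.COLOR_RGB2HSV)
m=cv2.inRange(hsv,(100,150,60),(125,255,255));m[:200]=0;m[275:]=0;m[:,:240]=0;m[:,300:]=0
c=np.argwhere(m)[:,::-1]
w=np.array([onz(p,u,10)[:2] for u in c]).astype(np.float32);r=cv2.minAreaRect(w);print('jig',len(c),r,cv2.boxPoints(r))
a=cv2.resize(p['frame'][195:295,235:395],None,fx=5,fy=5,interpolation=cv2.INTER_CUBIC);cv2.imwrite('pics/c1.png',a[:,:,::-1])
E
```

```text
506.90647704866217
[425.22875817  48.30718954] 21 ((1125.637451171875, -350.17926025390625), (46.68275833129883, 194.227294921875), 0.3956327438354492)
[425.22875817  48.30718954] 15 ((1129.221435546875, -351.5902099609375), (46.892948150634766, 195.10153198242188), 0.3956395387649536)
[332.175  244.5875] 21 ((554.8668212890625, -80.19880676269531), (89.61444854736328, 55.8690071105957), 47.520469665527344)
[332.175  244.5875] 15 ((555.8818359375, -80.39451599121094), (90.01786804199219, 56.120506286621094), 47.520484924316406)
[375.87096774 265.27419355] 21 ((498.1163635253906, -197.8756866455078), (63.668426513671875, 41.03076171875), 41.07005310058594)
[375.87096774 265.27419355] 15 ((498.87579345703125, -198.60105895996094), (63.954986572265625, 41.21544647216797), 41.070091247558594)
jig 869 ((576.1846923828125, 85.38115692138672), (75.07901000976562, 148.58612060546875), 75.09857177734375) [[494.7366    68.20909 ]
 [638.3257    29.999146]
 [657.6328   102.55322 ]
 [514.0437   140.76317 ]]
```

View pics/c1.png

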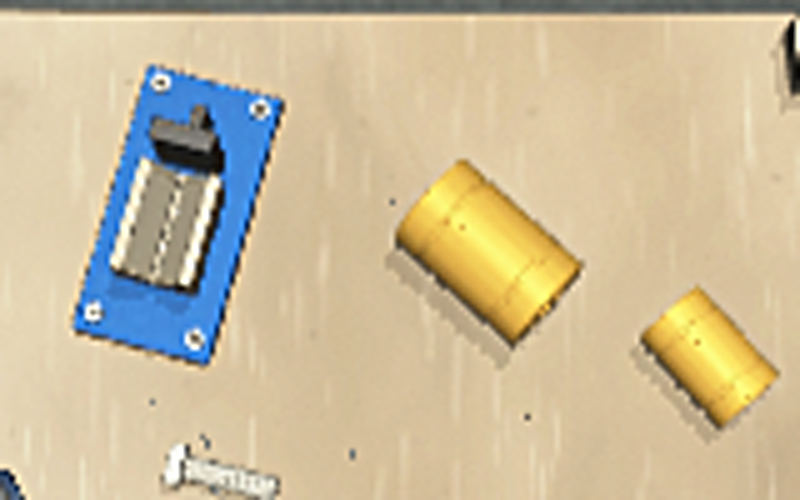

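The smaller bush measures about 64 x 41 mm, so it is the one meant. It sits near (498,-198) with its axis at about 41°. The jig's yaw is about -15°, with the stop towards +x.

```bash
cat >> h.py <<'E'
def goto(xyz,yaw):
    "yaw deg of tool x, pointing down; prints shift/turn in tool axes"
    s=arm.read_state();r=R.from_quat(s['ee_rot']);c,sn=np.cos(np.radians(yaw)),np.sin(np.radians(yaw))
    t=R.from_matrix(np.array([[c,sn,0],[sn,-c,0],[0,0,-1]]))
    print('lin',(r.inv().apply(np.array(xyz)-s['position'])).round(1),'rot',(r.inv()*t).as_rotvec().round(4),'joints',np.round(s['joints'],2),s['clock'])
E
python3 - <<'E'
from h import *
from scipy.optimize import least_squares
goto([498,-198,250],-139);goto([498,-198,250],41)
# vee top corners in the crop -> z=46
p=imaging.get_image('top')
for u in[(145,160),(220,178),(195,292),(112,268),(168,224)]:
    print(onz(p,[235+u[0]/5-.4,195+u[1]/5-.4],46).round(1))
E
```

```text
lin [534.3 667.1 -18.7] rot [0.0000e+00 1.0000e-04 2.1262e+00] joints [ 1.53  0.38  0.01 -0.   -1.19 -0.26] 0.75
lin [534.3 667.1 -18.7] rot [-1.0000e-04  0.0000e+00 -1.0153e+00] joints [ 1.53  0.38  0.01 -0.   -1.19 -0.26] 0.75
[598.  100.3  46. ]
[588.5  60.7  46. ]
[527.9  72.8  46. ]
[540.4 116.2  46. ]
[563.8  87.5  46. ]
```

Call:
arm_command(rows=[{"grip": 1, "linear": [0, 0, -60], "rot": [0, 0, 0.15]}, {"grip": 1, "linear": [30, 40, -110], "rot": [0, 0, 0.3]}, {"grip": 1, "linear": [534, 667, -110], "rot": [0, 0, 2.126]}, {"grip": 1, "linear": [534, 667, -110], "rot": [0, 0, 2.126]}, {"grip": 1, "linear": [534, 667, -110], "rot": [0, 0, 2.126]}, {"grip": 1, "linear": [534, 667, -110], "rot": [0, 0, 2.126]}, {"grip": 1, "linear": [534, 667, -110], "rot": [0, 0, 2.126]}, {"grip": 1, "linear": [534, 667, -110], "rot": [0, 0, 2.126]}, {"grip": 1, "linear": [534, 667, -110], "rot": [0, 0, 2.126]}, {"grip": 1, "linear": [534, 667, -110], "rot": [0, 0, 2.126]}])

```text
clock: 2.05
position: [383.7, 88.7, 339.7]
ee_rot: [-0.495, 0.869, 0.0, 0.001]
contact_force: [1.2, 0.7, 0.2]
gripper_width: 85.5
grasp_force: 0.0
```

```bash
python3 -c "
from h import *
goto([498,-198,120],-139)"
```

```text
lin [ 188.9 -244.2  219.6] rot [-0.0006  0.0019  0.3209] joints [ 0.65 -0.1  -0.3   0.   -1.36 -1.18] 2.05
```

Call:
arm_command(rows=[{"grip": 1, "linear": [189, -244, 200], "rot": [0, 0, 0.321]}, {"grip": 1, "linear": [189, -244, 200], "rot": [0, 0, 0.321]}, {"grip": 1, "linear": [189, -244, 200], "rot": [0, 0, 0.321]}, {"grip": 1, "linear": [189, -244, 200], "rot": [0, 0, 0.321]}, {"grip": 1, "linear": [189, -244, 200], "rot": [0, 0, 0.321]}, {"grip": 1, "linear": [189, -244, 200], "rot": [0, 0, 0.321]}, {"grip": 1, "linear": [189, -244, 200], "rot": [0, 0, 0.321]}, {"grip": 1, "linear": [189, -244, 200], "rot": [0, 0, 0.321]}])

```text
clock: 3.05
position: [498.8, -195.7, 139.3]
ee_rot: [-0.352, 0.936, -0.0, -0.0]
contact_force: [0.1, -0.3, -0.0]
gripper_width: 85.1
grasp_force: 0.0
```

```bash
python3 - <<'E'
from m import *
goto([498,-198,6],-139)
p=imaging.get_image('side');q=imaging.get_image('top')
a=p['frame'][180:300,190:350];b=q['frame'][200:320,300:460]
f=lambda a:cv2.resize(a,None,fx=3.7,fy=3.7,interpolation=cv2.INTER_CUBIC)[:,:,::-1]
c=np.hstack([f(a)[:,:400],f(b)[:,:400]]);cv2.imwrite('pics/c2.png',c)
# predicted vs seen bush outline in the side view
for m in brass(p):
    print(cv2.boundingRect(m),m.sum())
ax=np.array([np.cos(.717),np.sin(.717),0]);n=np.array([-ax[1],ax[0],0])
P=np.array([proj(p,np.array([498,-198,21])+s*32*ax+21*(np.cos(t)*n+np.sin(t)*np.array([0,0,1]))) for s in(-1,1) for t in np.linspace(0,6.28,40)])
print('pred',P.min(0),P.max(0))
E
```

```text
lin [  2.1  -1.2 133.3] rot [-0.0001 -0.      0.0049] joints [-0.07  0.32 -0.34  0.   -0.91 -0.78] 3.05
pred [223.42584834 245.79407852] [258.53394595 273.5989375 ]
```

View pics/c2.png

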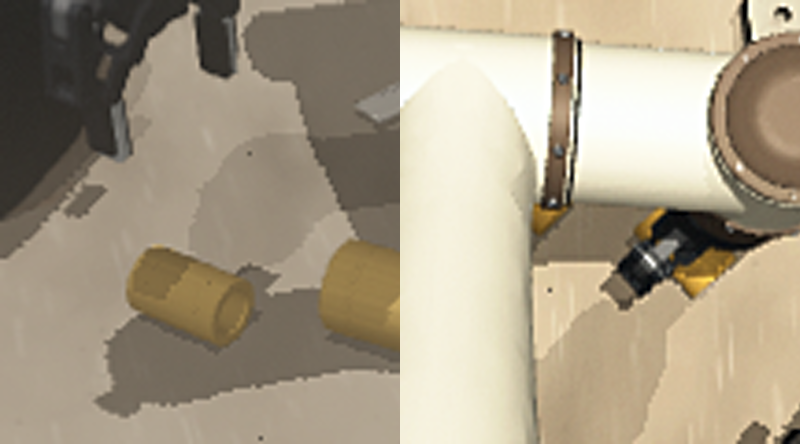

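The side crop shows the bush at about (241,260) in the full image, with the fingers above it on either side. The predicted outline agrees within about 1 px. I'll descend.

Call:
arm_command(rows=[{"grip": 1, "linear": [1.5, -0.5, 50], "rot": [0, 0, 0]}, {"grip": 1, "linear": [1.5, -0.5, 90], "rot": [0, 0, 0]}, {"grip": 1, "linear": [1.5, -0.5, 120], "rot": [0, 0, 0]}, {"grip": 1, "linear": [1.5, -0.5, 132], "rot": [0, 0, 0]}, {"grip": 1, "linear": [1.5, -0.5, 132], "rot": [0, 0, 0]}, {"grip": 0.6, "linear": [1.5, -0.5, 132], "rot": [0, 0, 0]}, {"grip": 0.4, "linear": [1.5, -0.5, 132], "rot": [0, 0, 0]}, {"grip": 0.3, "linear": [1.5, -0.5, 132], "rot": [0, 0, 0]}, {"grip": 0, "linear": [1.5, -0.5, 132], "rot": [0, 0, 0]}, {"grip": 0, "linear": [1.5, -0.5, 132], "rot": [0, 0, 0]}])

```text
clock: 4.4
position: [498.7, -197.2, 8.4]
ee_rot: [-0.353, 0.936, -0.001, 0.001]
contact_force: [-1.3, 1.5, 6.2]
gripper_width: 39.9
grasp_force: 60.1
```

Call:
arm_command(rows=[{"grip": 0, "linear": [0, 0, 0], "rot": [0, 0, 0]}, {"grip": 0, "linear": [0, 0, 0], "rot": [0, 0, 0]}, {"grip": 0, "linear": [0, 0, 0], "rot": [0, 0, 0]}])

```text
clock: 4.78
position: [498.8, -197.2, 8.4]
ee_rot: [-0.353, 0.936, -0.001, 0.001]
contact_force: [-0.7, 1.5, 7.1]
gripper_width: 39.9
grasp_force: 60.1
```

```bash
python3 - <<'E'
from m import *
p=imaging.get_image('side')
s=arm.read_state();print(s['gripper_width'],arm.tcp_to_grasp,proj(p,s['position']))
a=p['frame'][215:290,195:295]
a=cv2.resize(a,None,fx=8,fy=8,interpolation=cv2.INTER_CUBIC)
a=np.clip(a*1.8,0,255).astype(np.uint8)
for z in(0,10,20,30,40):
    u=(proj(p,[*s['position'][:2],z])-[195,215])*8+4;cv2.circle(a,tuple(int(v) for v in u),3,(255,0,0),-1)
    for sg in(-1,1):
        q=np.array([*s['position'][:2],z])+sg*np.array([.656,-.755,0])*21
        u=(proj(p,q)-[195,215])*8+4;cv2.circle(a,tuple(int(v) for v in u),3,(0,255,0),-1)
cv2.imwrite('pics/c3.png',a[:,:,::-1])
E
```

```text
40.220183834952095 18.700000000000003 [242.03804321 264.04350824]
```

View pics/c3.png

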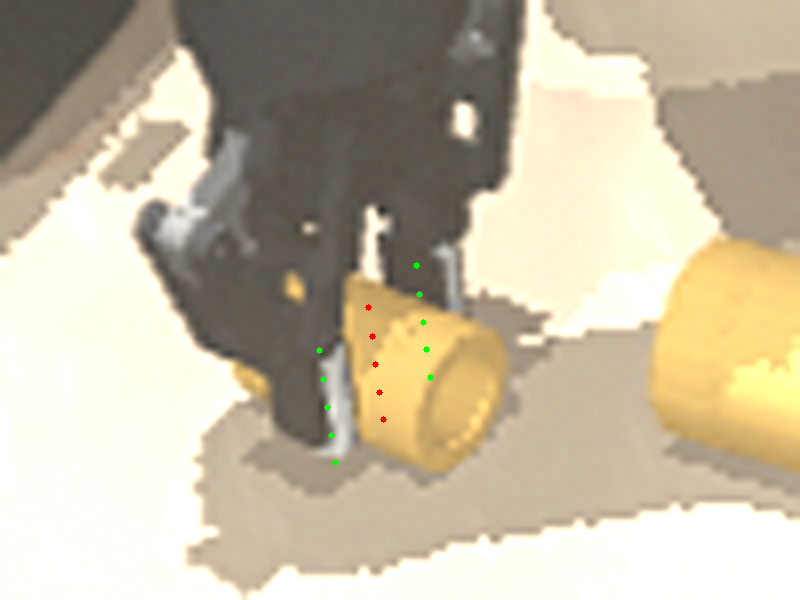

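The fingers hold the bush mid-length, near (242,260) in the full image, and the pads reach below its axis. I'll lift it.

```bash
python3 -c "
from h import *
goto([556.3,90.1,150],165.1)"
```

```text
lin [-233.1  177.5 -141.6] rot [-9.000e-04  1.900e-03  9.812e-01] joints [-0.07  0.51 -0.47  0.   -0.6  -0.78] 4.825
```

Call:
arm_command(rows=[{"grip": 0, "linear": [0, 0, -15], "rot": [0, 0, 0]}, {"grip": 0, "linear": [0, 0, -40], "rot": [0, 0, 0]}, {"grip": 0, "linear": [0, 0, -75], "rot": [0, 0, 0]}, {"grip": 0, "linear": [0, 0, -110], "rot": [0, 0, 0]}, {"grip": 0, "linear": [0, 0, -142], "rot": [0, 0, 0]}, {"grip": 0, "linear": [0, 0, -142], "rot": [0, 0, 0]}])

```text
clock: 5.58
position: [499.3, -197.2, 151.9]
ee_rot: [-0.353, 0.936, -0.001, 0.003]
contact_force: [-0.6, -0.4, -4.6]
gripper_width: 40.3
grasp_force: 61.8
```

```bash
python3 -c "
from h import *
goto([556.3,90.1,150],165.1)
s=arm.read_state();print(s['gripper_width'],s['contact_force'])"
```

```text
lin [-232.4  178.2    2.1] rot [-0.002   0.0062  0.9808] joints [-0.07  0.31 -0.33  0.   -0.93 -0.78] 5.575
40.295092504119516 [-0.57107046 -0.43279325 -4.58423946]
```

Call:
arm_command(rows=[{"grip": 0, "linear": [-233, 178, 0], "rot": [0, 0, 0.981]}, {"grip": 0, "linear": [-233, 178, 0], "rot": [0, 0, 0.981]}, {"grip": 0, "linear": [-233, 178, 0], "rot": [0, 0, 0.981]}, {"grip": 0, "linear": [-233, 178, 0], "rot": [0, 0, 0.981]}, {"grip": 0, "linear": [-233, 178, 0], "rot": [0, 0, 0.981]}, {"grip": 0, "linear": [-233, 178, 0], "rot": [0, 0, 0.981]}, {"grip": 0, "linear": [-233, 178, 0], "rot": [0, 0, 0.981]}, {"grip": 0, "linear": [-233, 178, 0], "rot": [0, 0, 0.981]}, {"grip": 0, "linear": [-233, 178, 0], "rot": [0, 0, 0.981]}])

```text
clock: 6.7
position: [555.2, 89.4, 148.8]
ee_rot: [0.13, 0.992, -0.0, -0.0]
contact_force: [0.3, 0.6, -3.5]
gripper_width: 40.4
grasp_force: 61.9
```

```bash
python3 - <<'E'
from m import *
goto([556.3,90.1,70],165.1)
p=imaging.get_image('side')
f=lambda a:cv2.resize(a,None,fx=6,fy=6,interpolation=cv2.INTER_CUBIC)
s=arm.read_state();print(s['position'],s['contact_force'])
a=f(p['frame'][200:298,320:450]);a=np.clip(a*1.5,0,255).astype(np.uint8)
def dot(X,c):
    u=(proj(p,X)-[320,200])*6+3;cv2.circle(a,tuple(int(v) for v in u),2,c,-1)
y=np.radians(-14.9);ax=np.array([np.cos(y),np.sin(y),0]);n=np.array([-ax[1],ax[0],0]);o=np.array([564,88,0])
for X,Y,Z in [(-30,22,46),(-30,-22,46),(30,22,46),(30,-22,46),(30,0,30),(30,16,46),(30,-16,46),(36,17,76),(36,-17,76)]: dot(o+X*ax+Y*n+[0,0,Z],(255,0,0))
c=s['position']+[0,0,12.6]
for t in np.linspace(0,6.28,30): dot(c+32*ax+21*(np.cos(t)*n+np.sin(t)*np.array([0,0,1])),(0,255,0))
cv2.imwrite('pics/c4.png',a[:,:,::-1])
E
```

```text
lin [-1.   1.  78.8] rot [-0.0005 -0.0008 -0.0007] joints [ 0.45  0.35 -0.26 -0.   -0.95 -2.28] 6.7
[555.30993747  89.48608958 148.94490719] [-0.10992356  0.94652889 -3.65481987]
```

View pics/c4.png

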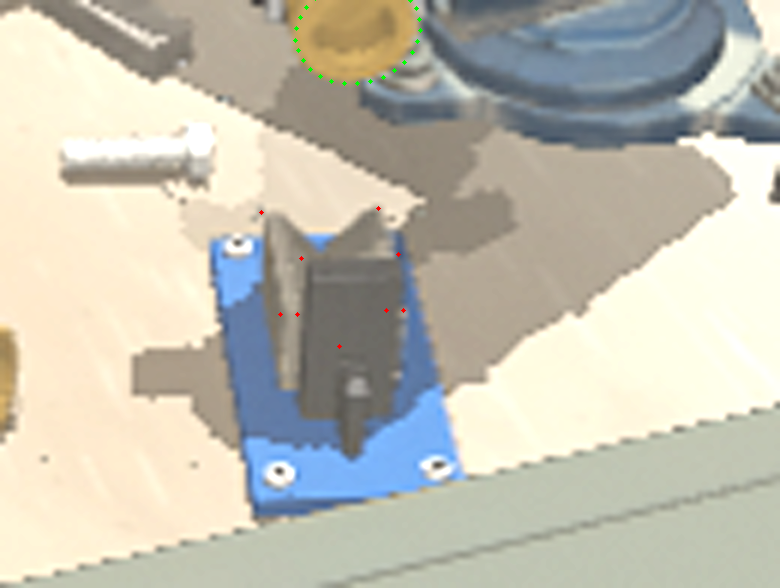

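The crop shows the groove pointing straight at the camera, with the stop's top edge at about (378,244) in the full image. The dots predict the jig about 1 px to the left, so I'll add about 1 mm in +y and descend to just above the seat.

Call:
arm_command(rows=[{"grip": 0, "linear": [-1, 2, 40], "rot": [0, 0, 0]}, {"grip": 0, "linear": [-1, 2, 70], "rot": [0, 0, 0]}, {"grip": 0, "linear": [-1, 2, 85], "rot": [0, 0, 0]}, {"grip": 0, "linear": [-1, 2, 92], "rot": [0, 0, 0]}, {"grip": 0, "linear": [-1, 2, 96], "rot": [0, 0, 0]}, {"grip": 0, "linear": [-1, 2, 98], "rot": [0, 0, 0]}, {"grip": 0, "linear": [-1, 2, 98], "rot": [0, 0, 0]}])

```text
clock: 7.62
position: [557.4, 92.3, 51.6]
ee_rot: [0.13, 0.992, 0.0, 0.0]
contact_force: [0.1, 0.1, -3.8]
gripper_width: 39.9
grasp_force: 62.0
```

```bash
python3 - <<'E'
from m import *
p=imaging.get_image('side')
s=arm.read_state();print(s['position'],s['contact_force'],s['wrist_torque'])
f=lambda a:cv2.resize(a,None,fx=8,fy=8,interpolation=cv2.INTER_CUBIC)
a=f(p['frame'][210:285,330:430]);a=np.clip(a*1.6,0,255).astype(np.uint8)
cv2.imwrite('pics/c5.png',a[:,:,::-1])
E
```

```text
[557.40191881  92.33068967  51.71235341] [ 2.69396074e-03  2.43580913e-01 -3.13654684e+00] [ 0.01002795 -0.0132065  -0.003059  ]
```

View pics/c5.png

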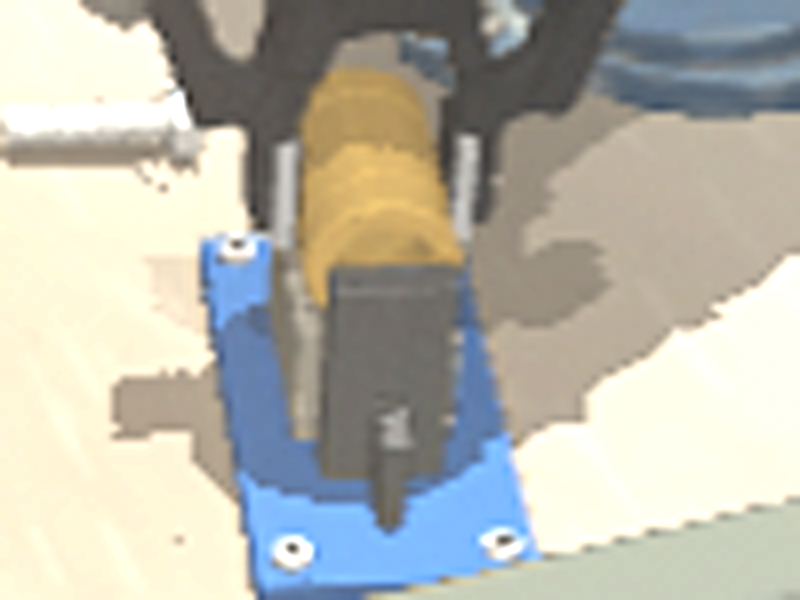

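The bush is just above the V with no contact, centred behind the stop at about (379,240). I'll lower it to a light touch.

Call:
arm_command(rows=[{"grip": 0, "linear": [0, 0, 1], "rot": [0, 0, 0]}, {"grip": 0, "linear": [0, 0, 2], "rot": [0, 0, 0]}, {"grip": 0, "linear": [0, 0, 3], "rot": [0, 0, 0]}, {"grip": 0, "linear": [0, 0, 3], "rot": [0, 0, 0]}])

```text
clock: 8.18
position: [557.0, 92.1, 48.0]
ee_rot: [0.13, 0.992, -0.0, -0.0]
contact_force: [-0.9, -0.2, -3.2]
gripper_width: 40.2
grasp_force: 62.0
```

Call:
arm_command(rows=[{"grip": 0, "linear": [-2, 0, 0], "rot": [0, 0, 0]}, {"grip": 0, "linear": [-4, 0, 0], "rot": [0, 0, 0]}, {"grip": 0, "linear": [-5, 0, 0], "rot": [0, 0, 0]}, {"grip": 0, "linear": [-6, 0, 0], "rot": [0, 0, 0]}, {"grip": 0, "linear": [-6, 0, 0], "rot": [0, 0, 0]}])

```text
clock: 8.8
position: [562.9, 90.6, 48.1]
ee_rot: [0.13, 0.992, 0.0, 0.0]
contact_force: [-0.1, 0.8, -3.4]
gripper_width: 40.5
grasp_force: 62.0
```

Call:
arm_command(rows=[{"grip": 0, "linear": [-1, 0, 0], "rot": [0, 0, 0]}, {"grip": 0, "linear": [-2, 0, 0], "rot": [0, 0, 0]}, {"grip": 0, "linear": [-2, 0, 0], "rot": [0, 0, 0]}])

```text
clock: 9.18
position: [564.9, 90.1, 48.1]
ee_rot: [0.13, 0.992, 0.0, 0.0]
contact_force: [-0.3, -0.2, -3.2]
gripper_width: 39.9
grasp_force: 62.0
```

Call:
arm_command(rows=[{"grip": 0, "linear": [-1, 0, 0], "rot": [0, 0, 0]}, {"grip": 0, "linear": [-1.5, 0, 0], "rot": [0, 0, 0]}, {"grip": 0, "linear": [-2, 0, 0], "rot": [0, 0, 0]}, {"grip": 0, "linear": [-2, 0, 0], "rot": [0, 0, 0]}])

```text
clock: 9.68
position: [566.7, 89.6, 48.1]
ee_rot: [0.13, 0.992, -0.0, -0.0]
contact_force: [-0.0, 0.9, -4.4]
gripper_width: 39.8
grasp_force: 62.0
```

Call:
arm_command(rows=[{"grip": 0, "linear": [-1, 0, 0], "rot": [0, 0, 0]}, {"grip": 0, "linear": [-1.5, 0, 0], "rot": [0, 0, 0]}, {"grip": 0, "linear": [-1.5, 0, 0], "rot": [0, 0, 0]}])

```text
clock: 10.05
position: [568.2, 89.2, 48.1]
ee_rot: [0.13, 0.992, 0.0, 0.0]
contact_force: [-0.8, -0.4, -3.7]
gripper_width: 40.1
grasp_force: 62.0
```

Call:
arm_command(rows=[{"grip": 0, "linear": [-1, 0, 0], "rot": [0, 0, 0]}, {"grip": 0, "linear": [-1.5, 0, 0], "rot": [0, 0, 0]}, {"grip": 0, "linear": [-1.5, 0, 0], "rot": [0, 0, 0]}])

```text
clock: 10.42
position: [568.9, 88.9, 48.0]
ee_rot: [0.13, 0.992, -0.0, -0.001]
contact_force: [-4.1, 1.4, -2.7]
gripper_width: 40.4
grasp_force: 62.1
```

Call:
arm_command(rows=[{"grip": 0, "linear": [-1, 0, 0], "rot": [0, 0, 0]}, {"grip": 0, "linear": [-1.5, 0, 0], "rot": [0, 0, 0]}, {"grip": 0, "linear": [-1.5, 0, 0], "rot": [0, 0, 0]}])

```text
clock: 10.8
position: [568.9, 88.7, 47.7]
ee_rot: [0.13, 0.992, -0.0, -0.002]
contact_force: [-7.3, 4.1, 0.1]
gripper_width: 39.9
grasp_force: 62.2
```

The bush touched the stop at x ≈ 568.8. Now I'll press down in steps.

Call:
arm_command(rows=[{"grip": 0, "linear": [0.5, 0, 1], "rot": [0, 0, 0]}, {"grip": 0, "linear": [0.5, 0, 2], "rot": [0, 0, 0]}, {"grip": 0, "linear": [0.5, 0, 2.5], "rot": [0, 0, 0]}, {"grip": 0, "linear": [0.5, 0, 2.5], "rot": [0, 0, 0]}])

```text
clock: 11.3
position: [568.8, 88.6, 47.1]
ee_rot: [0.13, 0.992, -0.001, -0.001]
contact_force: [-9.6, 2.6, 9.1]
gripper_width: 39.9
grasp_force: 63.3
```

Call:
arm_command(rows=[{"grip": 0, "linear": [0, 0, 1], "rot": [0, 0, 0]}, {"grip": 0, "linear": [0, 0, 2], "rot": [0, 0, 0]}, {"grip": 0, "linear": [0, 0, 2], "rot": [0, 0, 0]}, {"grip": 0, "linear": [0, 0, 2], "rot": [0, 0, 0]}])

```text
clock: 11.8
position: [568.9, 88.6, 46.9]
ee_rot: [0.129, 0.992, -0.001, -0.001]
contact_force: [-13.2, 3.6, 18.0]
gripper_width: 40.4
grasp_force: 64.3
```

```bash
python3 - <<'E'
from m import *
p=imaging.get_image('side')
s=arm.read_state();print(s['position'],s['contact_force'],s['wrist_torque'],s['ee_rot'])
f=lambda a:cv2.resize(a,None,fx=8,fy=8,interpolation=cv2.INTER_CUBIC)
a=f(p['frame'][210:285,330:430]);a=np.clip(a*1.6,0,255).astype(np.uint8)
cv2.imwrite('pics/c6.png',a[:,:,::-1])
E
```

```text
[568.90743916  88.65157729  46.92326128] [-13.46189656   3.02010387  18.87290673] [ 0.89516624  3.81316532 -0.01935576] [ 1.29189437e-01  9.91619008e-01 -6.70283949e-04 -1.17576160e-03]
```

View pics/c6.png

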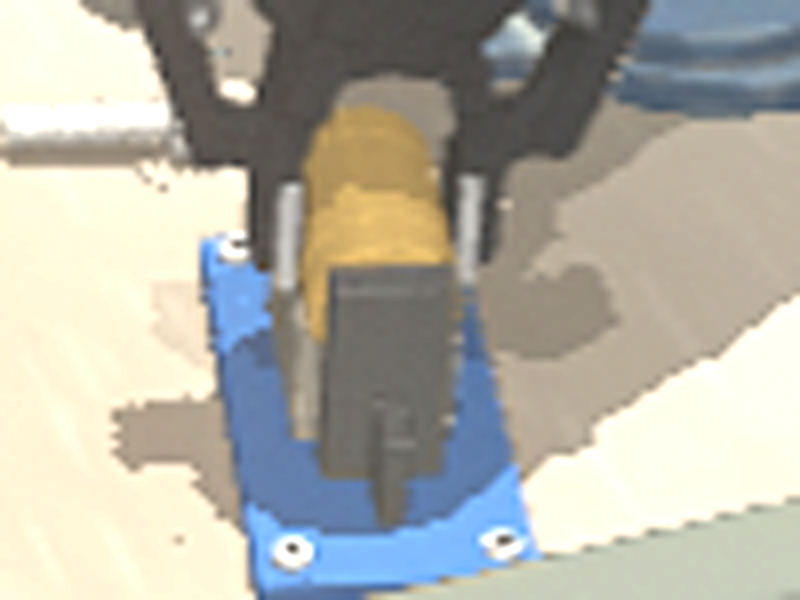

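The bush sits low in the groove against the stop, with the stop's top edge at about (379,243). The TCP height of 46.9 matches the expected seated height. I'll ease the end push slightly and confirm the press is steady.

Call:
arm_command(rows=[{"grip": 0, "linear": [1, 0, 0], "rot": [0, 0, 0]}, {"grip": 0, "linear": [1, 0, 0.2], "rot": [0, 0, 0]}, {"grip": 0, "linear": [1, 0, 0.2], "rot": [0, 0, 0]}, {"grip": 0, "linear": [1, 0, 0.2], "rot": [0, 0, 0]}, {"grip": 0, "linear": [1, 0, 0.2], "rot": [0, 0, 0]}, {"grip": 0, "linear": [1, 0, 0.2], "rot": [0, 0, 0]}])

```text
clock: 12.6
position: [568.9, 88.7, 46.9]
ee_rot: [0.129, 0.992, -0.001, -0.0]
contact_force: [-11.2, 1.6, 17.8]
gripper_width: 40.3
grasp_force: 64.2
```

```bash
python3 -c "
from h import *
s=arm.read_state();print(s['contact_force'],s['position']);print(job.job_done())"
```

```text
[-11.19083891   1.6063759   17.79126492] [568.88572023  88.66493108  46.91577055]
the job is handed in; nothing more can be done
None
```

I handed the job in at about 12.6 s with the 42 x 64 mm bush lying in the V-groove against the stop, still gripped and pressed down with about 18 N at the wrist. Its height matches the expected seat, and no other item was touched on the way; the verdict was not shown.

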